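# Clip the dial thermometer onto the drying stand's eye

### The arm

A 6-joint arm with a two-finger parallel gripper is mounted at the origin on the work surface. World frame = base frame: x ahead of the robot, y to its left, z up, the work surface at z = 0. Lengths are in m, angles in degrees, forces in N, time in s.
With the tool pointing down it reaches from about 0.4 to 0.825 m from the base axis. Payload 7 kg.
Tool frame: the origin (TCP) lies at the very end of the fingers, on their centre line; the grasp point (between the pads) lies 19 mm behind it; z points along the fingers, y is the line along which they close (so a half turn about z gives the same grasp; the last joint's range is limited). The gripper opens to 88 mm and grips with 3 to 60 N. Pads are 19 mm wide; open, the fingers measure 130 mm over their backs; the gripper's body (78 mm by 193 mm) begins 47 mm behind the grasp point.
Start: joints at [-48.696, 20.546, 0.682, 0, -70.136, -16.507], TCP at [0.283, -0.613, 0.227] pointing down, gripper open.
Joint ranges: [-176.03, 176.03], [-82.01, 121.73], [-58.28, 71.71], [-173.87, 95.51], [-174.79, -0.11], [-173.66, 173.66]. Speed limits (degrees/s): [136.94, 136.94, 172.46, 180, 180, 180].

### API

Orientations are given as [roll, pitch, yaw] about the fixed x, y, z axes, in that order (R = Rz(yaw) Ry(pitch) Rx(roll)).
In Python, from plant import get_obs, snapshot, camera_params, close_job, boxes_of, cut_out, landmark_of gives the robot as it stands.
- The arm moves only by the shell command python3 -m inch 'ROWS' [OPENING]. ROWS is text: rows parted by semicolons, each of 6 numbers parted by spaces: the shift along the tool's x, y, z in units of 30 cm (1.0 is 30 cm), then the turn, a rotation vector about the tool's x, y, z in units of pi rad (1.0 is pi rad). A call has 1 to 10 rows; each row is the pose to reach, as a shift and turn from the pose commanded when the call began, along the tool's axes at that moment, turning the shorter way round; what a row does not reach only later rows make up. A row lasts 1/12 s, in which the tool goes at most 41.7 mm and 7.16 degrees, less where a joint would pass 70% of its speed; a pose out of reach is approached as far as the arm can. A call with a number of a shift or a turn outside -1 to 1 is refused whole. A call with a gripper value outside its range is refused whole. OPENING is the closure, from -1 (fully open) to 1 (shut), set as the call begins (- or left out, the last holds). The fingers move at their own pace and stop on an object; the grip force is fixed at half the most. Time passes only in rows, so rows that repeat a pose let the fingers close. It gives the time, the measured TCP pose, the force, the opening and the grip force at its end, in the units of the state.
- get_obs(): the state, without advancing time (a new reading comes with each control period).
- snapshot(name): name is "scene" or "top" or "wrist"; returns the picture (384x512x3 uint8, red, green, blue); there is no depth.
- camera_params(name): a dict with "mtx" (3x3 intrinsics, pixels), "k1" (the pictures are not rectified: a ray, as slopes to the right and down, at radius r is drawn at 1 + k1 r^2 times it, then the intrinsics apply), "rvec" (rotation vector, rad) and "tvec" (3), from world to camera coordinates, as OpenCV has them. Camera axes: x right, y down, z forward; pixel columns grow to the right and rows downward; lengths in m; the calibration is good to about 2 mm. A picture is of the moment at which its call begins: read the wrist's pose just before it. camera_params takes no time and is no camera call; for the wrist camera it gives the pose at the moment of the call.
- close_job(): hands the job in; it is judged then, once.
Trained networks look in the newest picture that a camera, given by its name, has taken for a name from the list of things; names that differ only in an ending like _2 or _b are one class to them, and where a whole thing is asked for, a point or a joint stands for the part that bears it (a point fixed in the world has none). Each returns a list of dicts, best first, with "p" (0 to 1); they miss things now and then, are a little off and sometimes report something else, mostly with a low value. They report only what shows in the picture. A call takes as long as a camera call. They do not tell look-alikes from the thing itself.
- boxes_of(camera, thing): "rect" ([left, top, width, height] in pixels, round what is visible of it).
- cut_out(camera, thing): "pixels" (384x512 bool, what is visible of it) and "rect" ([left, top, width, height] in pixels, round what is visible of it).
- landmark_of(camera, thing): "uv" ([column, row] in pixels: a listed point, or the origin of a listed thing).
The state is a dict: "clock": time; "joint_pos": joint angles; "qvel": joint speeds; "tau": joint torques, N m; "tool_pos": TCP position; "orientation": TCP orientation; "force": force on the tool from outside, world axes, zero at the start; "moment": the same for the moment, N m; "opening": finger opening in m; "gripper_force": force on a finger pad.
Only numpy, scipy, OpenCV 4.12 (cv2) and the standard library are available. Lean on these libraries where they do the work, as an engineer would, in place of code of your own. Each camera call takes 0.05 s, during which the arm holds its last target. There are 200 camera calls.

### The job

Lift the dial thermometer by its orange grip tab and clip its brass snap hook onto the steel eye of the stand: press the hook down over the eye's front bar, without forcing the eye, until the sprung gate opens and snaps shut again behind the bar. Leave the thermometer hanging there by its hook and do not disturb the other things on the bench.

Things in the scene. Friction and masses are not known exactly. Their poses are not given: they have to be found in the camera images.
- gauge: Loose dial thermometer, 0.24-0.32 kg, stands upright at the start. Origin: centre of its underside; z up, x (level) points from the dial to the back, where the hook is. Steel drum 72 mm across, 28 mm thick (x -14 to 14, axis x, centre z 42) on a plinth 28 x 62 x 14 mm. A brass snap hook like an upside-down U stands on its back. Left hanging by it, it tilts by some 20 degrees.
- hook_seat (a point): Middle of the underside of the hook's crown, where the eye's bar finally bears: x 28, y 0, z 104 mm of the thermometer, same axes. Hook: 10 mm wide in y; shank x 14 to 19, z 30 to 107; crown z 104 to 111; nose x 37 to 43. The throat (x 19 to 37) is open downwards; the bar must go up into it, its centre 8 to 12 mm from the shank's inner face (x 27 to 31).
- hook_nose (a point): Lower end of the hook's nose, x 44, y 0, z 76 mm of the thermometer; the tip (6 mm thick) flares outwards (+x) to x 48. It has to go down inside the eye, behind the eye's front bar.
- gate_hinge (a point): Hinge of the sprung gate on the shank: x 19, y 0, z 78 mm of the thermometer. Shut, the 4 mm thick gate slopes up to the nose at z 88. The bar's centre meets it about 26 mm below the crown and must be pushed in 15-18 mm more, against up to 6 N (and 10 N sideways, bar towards the nose); the gate snaps shut with the bar's centre some 7 mm below the crown; at 3 mm the bar bears on the crown.
- grip_tab (a point): Centre of the orange grip tab straight above the hook, x 28, y 0, z 128 mm of the thermometer, same axes: 14 mm thick in x, 32 mm wide in y, 34 mm high (z 111 to 145). Grip it across its 14 mm.
- gate (a joint): Angle of the sprung gate (rad): 0 shut; grows as it folds up into the throat, to about 0.6-0.8 as the bar passes, then springs back to 0. Spring 0.2 N m/rad, very small preload.
- stand: Fixed stand: wooden foot board 130 x 110 x 18 mm, a column 45 mm behind the eye's bar (stand's +x), and on top a level D-shaped eye of 6 mm steel wire reaching in the stand's -x direction. Origin at the board's underside, straight below the middle of the eye's front bar; z up. Hang the thermometer with its x axis along the stand's x, drum on the -x side. The stand takes up to 30 N.
- eye_foot (a point): Point on top of the stand's foot board (18 mm above the bench) straight below the middle of the eye's front bar. The column is telescopic: the bar's centre is 155 mm above the bench give or take 20 mm; it differs every time and no reading gives it: find it by touch.
- eye_line (a point): Point 155 mm above the bench on the upright line through the middle of the front bar: the middle of the bar's possible heights, not the bar itself. The bar is straight, 38 mm along the stand's y (32 mm clear inside the eye), with 30 mm clear behind it (+x) for the hook's nose; nothing on the stand rises more than 6 mm above the bar.
- mug: Bystander: carved wooden mug, 76 mm across, 85 mm high; origin under its centre.
- tin: Bystander: tin with a blue label, 68 mm across, 95 mm high; origin under its centre.
- jar: Bystander: amber jar, 60 mm across, 85 mm high; origin under its centre.
- rasp: Bystander: rasp with a wooden handle, 240 mm long, lying.
- mallet: Bystander: hammer, lying.
- brush: Bystander: brush, lying.
There are look-alikes about, which are no part of the job. What is shaped like the gauge but red is not meant. Leave any pink look-alike of the stand alone.

How it is judged:
By the outcome, as a careful person would: the job done as asked, in the order asked, and still so for the second after the job is handed in, with the robot touching nothing.
It also fails if it takes over 58 s, if anything falls off the work surface, if the arm or the gripper's body presses on something with over 40 N, if the wrist force passes 120 N, or if a joint passes its speed limit or range.

## Working session

There is one attempt and no reset: what is moved stays moved. The work goes in short steps, Python scripts to look and compute and a shell command to move; the robot and the scene stay as the last step left them, time stands still between calls to the robot, and variables do not carry over. Pictures are saved under pics/ and viewed, at most 10 in all, crops included, and the job is handed in when it is done.

```bash
ls; mkdir -p pics
cat > h.py <<'E'
import numpy as np, cv2
from plant import *
from scipy.spatial.transform import Rotation as R
def cam(n):
    c=camera_params(n); return np.array(c["mtx"],float),c["k1"],cv2.Rodrigues(np.array(c["rvec"],float))[0],np.array(c["tvec"],float).ravel()
def proj(n,P,c=None):
    K,k,Rm,t=c or cam(n); P=np.atleast_2d(P); q=P@Rm.T+t; s=q[:,:2]/q[:,2:]; s=s*(1+k*(s**2).sum(1,keepdims=True)); return s@K[:2,:2].T+K[:2,2]
def ray(n,uv,c=None):
    K,k,Rm,t=c or cam(n); D=np.array([k,0,0,0,0.])
    s=cv2.undistortPoints(np.array([[uv]],float),K,D).ravel(); d=Rm.T@np.array([s[0],s[1],1]); return -Rm.T@t,d/np.linalg.norm(d)
def atz(n,uv,z,c=None):
    o,d=ray(n,uv,c); return o+d*(z-o[2])/d[2]
def tri(rs):
    A=sum(np.eye(3)-np.outer(d,d) for o,d in rs); b=sum((np.eye(3)-np.outer(d,d))@o for o,d in rs); X=np.linalg.solve(A,b)
    return X,[np.linalg.norm(np.cross(X-o,d)) for o,d in rs]
def save(n,f,crop=None,s=1):
    im=snapshot(n)
    if crop: x,y,w,h=crop; im=im[y:y+h,x:x+w]
    cv2.imwrite("pics/"+f,cv2.resize(im[:,:,::-1],None,fx=s,fy=s,interpolation=cv2.INTER_CUBIC))
E
python3 - <<'E'
from h import *
a=snapshot("scene");b=snapshot("top")
cv2.imwrite("pics/a.png",np.hstack([a,b])[:,:,::-1][:,:, :]) if 0 else cv2.imwrite("pics/a.png",cv2.resize(np.vstack([a,b])[:,:,::-1],(800,1200))[:600]); cv2.imwrite("pics/b.png",cv2.resize(b[:,:,::-1],(800,600)))
for n in("scene","top"):
    for t in("gauge","hook_seat","hook_nose","grip_tab","stand","eye_foot","eye_line","mug","tin","jar"):
        for r in landmark_of(n,t)[:3]:
            if r["p"]>.2: print(n,t,np.round(r["uv"],1),round(r["p"],2), end=" ")
        print()
    print(np.round(-cam(n)[2].T@cam(n)[3],2))
E
```

```text
pics
scene gauge [192.9 233.1] 0.8 scene gauge [167.4 213.7] 0.73 
scene hook_seat [163.9 199.4] 0.95 scene hook_seat [187.  205.7] 0.76 
scene hook_nose [164.4 207.2] 0.95 scene hook_nose [189.  205.1] 0.56 
scene grip_tab [161.7 194.1] 0.89 scene grip_tab [189.2 199.7] 0.71 
scene stand [261.7 143.3] 0.78 scene stand [282.2 190. ] 0.63 
scene eye_foot [278.5 184.6] 0.94 scene eye_foot [264.4 143.6] 0.77 scene eye_foot [135.  245.1] 0.34 
scene eye_line [283.4 256.6] 0.67 scene eye_line [265.1 113.5] 0.56 
scene mug [281.2 258. ] 0.86 
scene tin [237.3 285.4] 0.88 
scene jar [132.8 244.7] 0.66 
[ 1.15 -0.43  1.11]
top gauge [315.4 204.1] 0.83 top gauge [329.8 243.1] 0.83 
top hook_seat [319.7 211.1] 0.81 top hook_seat [337.1 234.7] 0.76 
top hook_nose [315.9 219.9] 0.6 top hook_nose [332.9 231.5] 0.57 top hook_nose [138.6 250.5] 0.26 
top grip_tab [339.7 234.6] 0.76 top grip_tab [321.4 211.6] 0.68 
top stand [215.3 201.8] 0.89 top stand [190.2 261.8] 0.57 top stand [318.8 203.1] 0.21 
top eye_foot [216.2 199. ] 0.6 top eye_foot [193.1 262.7] 0.57 
top eye_line [214.5 192.8] 0.71 top eye_line [188.5 263.8] 0.66 
top mug [263.  138.4] 0.67 
top tin [309.9 135. ] 0.8 
top jar [373.6 225.3] 0.68 
[0.27 0.02 1.67]
```

View pics/a.png

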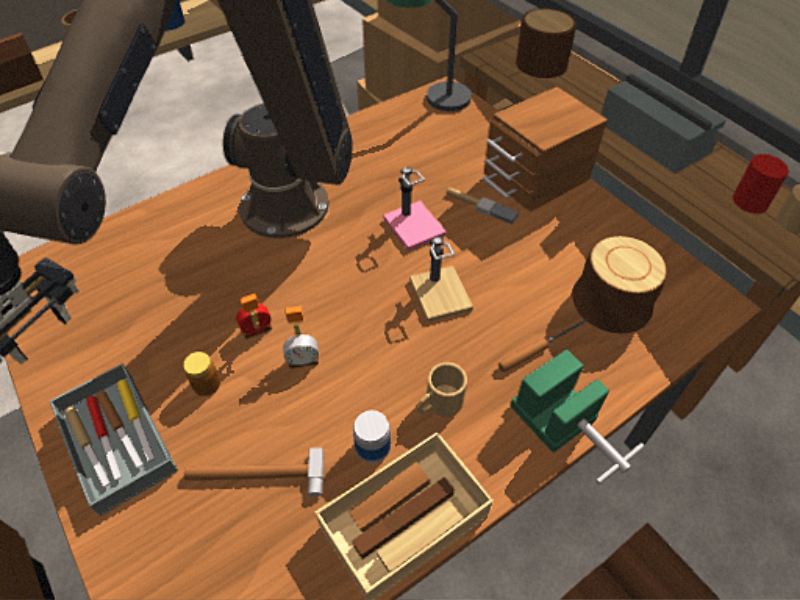

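View pics/b.png

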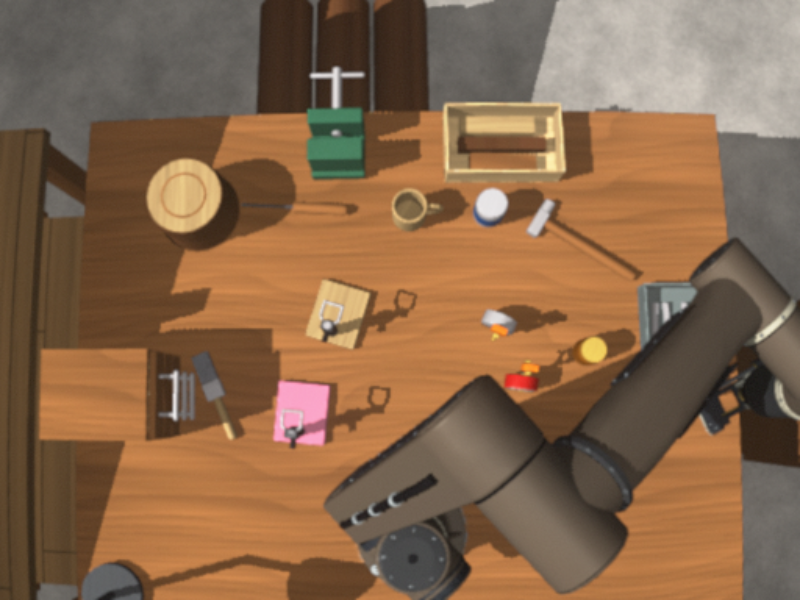

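The silver gauge is at scene (192,222) and top (316,206), both in raw pixels. The red look-alike is at scene (162,204) and top (334,243). The wooden stand is at scene (281,190) and top (214,200), and the pink one is at scene (264,144). The silver gauge and the wooden stand fit the description. Next I'll compute their poses and confirm with an enlarged crop.

Run:
```python
from h import *
a=snapshot("scene");b=snapshot("top")
c1=a[130:250,140:310];c2=b[165:245,185:345]
f=lambda c:cv2.resize(c[:,:,::-1],(640,int(640*c.shape[0]/c.shape[1])),interpolation=cv2.INTER_CUBIC)
v=np.vstack([f(c1),f(c2)]);cv2.imwrite("pics/c.png",cv2.resize(v,(480,int(480*v.shape[0]/640))))
K={n:cam(n) for n in("scene","top")}
G={"gauge":0,"hook_seat":.104,"hook_nose":.076,"grip_tab":.128,"gate_hinge":.078}
S={"stand":0,"eye_foot":.018,"eye_line":.155}
def lm(n,t,z):
    for r in landmark_of(n,t)[:3]:
        print(n,t,np.round(r["uv"],1),round(r["p"],2),np.round(atz(n,r["uv"],z,K[n])[:2],3))
for n in K:
    for t,z in {**G,**S}.items(): lm(n,t,z)
o=get_obs();print(o["tool_pos"],o["orientation"],o["opening"],o["force"])
# board of wood stand from top: cut_out
for n in K:
  for r in cut_out(n,"stand"):
    m=r["pixels"];print(n,r["rect"],r["p"],snapshot(n)[m].mean(0).round())
  for r in cut_out(n,"gauge"):
    m=r["pixels"];print(n,r["rect"],r["p"],snapshot(n)[m].mean(0).round())
# wood board polygon on top view
for r in cut_out("top","stand"):
    m=r["pixels"].astype(np.uint8);cs=max(cv2.findContours(m,0,2)[0],key=cv2.contourArea)
    P=np.array([atz("top",p[0],.018,K["top"])[:2] for p in cs],np.float32)
    print(cv2.minAreaRect(P))
```

```text
scene gauge [164. 214.] 0.9 [ 0.333 -0.247]
scene gauge [235.5 286.5] 0.41 [ 0.698 -0.192]
scene gauge [279.3 185.3] 0.21 [0.461 0.155]
scene hook_seat [160.3 198.5] 0.88 [ 0.347 -0.246]
scene hook_seat [191.1 209.8] 0.79 [ 0.444 -0.187]
scene hook_seat [236.9 285.4] 0.18 [ 0.74 -0.21]
scene hook_nose [164.4 202.8] 0.96 [ 0.349 -0.238]
scene hook_nose [188.8 207.2] 0.6 [ 0.411 -0.181]
scene grip_tab [160.6 195.6] 0.88 [ 0.357 -0.245]
scene grip_tab [188.3 200.6] 0.68 [ 0.425 -0.182]
scene grip_tab [308.7 132.1] 0.68 [0.405 0.326]
scene gate_hinge [282.4 259.4] 0.72 [ 0.738 -0.05 ]
scene gate_hinge [192.4 211.7] 0.63 [ 0.435 -0.18 ]
scene gate_hinge [164.6 200.3] 0.63 [ 0.342 -0.233]
scene stand [283.  188.4] 0.96 [0.48  0.157]
scene stand [263.6 145. ] 0.88 [0.261 0.23 ]
scene stand [238.2 286.4] 0.75 [ 0.703 -0.186]
scene eye_foot [282.1 186.3] 0.9 [0.482 0.151]
scene eye_foot [262.8 143.7] 0.89 [0.268 0.221]
scene eye_foot [307.6 131.8] 0.68 [0.317 0.409]
scene eye_line [265.8 113.7] 0.8 [0.258 0.239]
scene eye_line [284.4 161.5] 0.68 [0.487 0.148]
top gauge [331.4 244.8] 0.58 [ 0.
[... 1060 characters left out ...]
]
scene [260.9, 151.6, 41.8, 53.6] 0.77 [186. 154. 107.]
scene [118.9, 226.3, 20.9, 26.3] 0.65 [146. 116.  52.]
scene [267.4, 234.9, 32.1, 32.9] 0.33 [111.  88.  60.]
scene [181.1, 198.1, 22.4, 37.2] 0.97 [135. 114.  94.]
scene [151.4, 191.3, 21.3, 27.3] 0.95 [119.  45.  24.]
top [197.4, 181.2, 40.0, 39.3] 0.79 [203. 172. 123.]
top [173.6, 242.6, 35.0, 46.8] 0.59 [229. 152. 179.]
top [323.2, 230.9, 21.1, 19.7] 0.68 [212.  82.  51.]
top [198.2, 180.1, 41.7, 43.9] 0.56 [200. 168. 120.]
((0.2579566240310669, 0.2322738766670227), (0.11125971376895905, 0.14170940220355988), 82.35942840576172)
((0.4773285984992981, 0.15093126893043518), (0.1169465184211731, 0.13464345037937164), 72.95854949951172)
```

View pics/c.png

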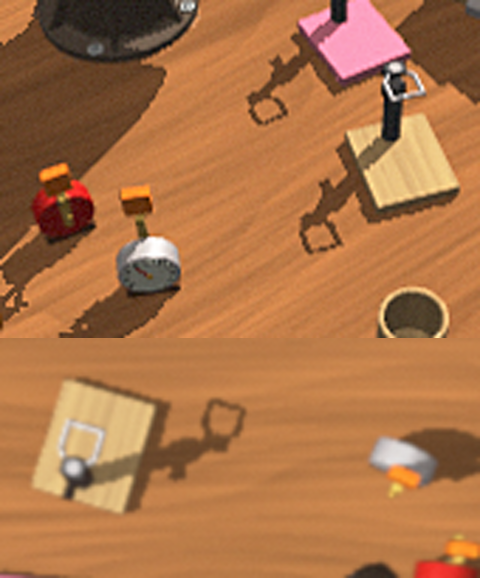

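The crop confirms it. The silver gauge has its white dial facing away from the robot and its tab and hook towards it. The wooden stand has its eye pointing away from the robot, with a yaw of about 163° for both. I'll move above the tab.

```bash
cat >> h.py <<'E'
def delta(p,yaw,tilt=None):
    o=get_obs();R0=R.from_euler("xyz",o["orientation"],degrees=True)
    R1=R.from_euler("xyz",[180,0,yaw],degrees=True)
    print("row",np.round(R0.inv().apply(np.array(p)-o["tool_pos"])/.3,4),np.round((R0.inv()*R1).as_rotvec()/np.pi,4),"t",o["clock"])
E
python3 -c "
from h import *
delta([.43,-.185,.30],-107)"
python3 -m inch '-0.98 1 -0.24 0 0 -0.27;-0.98 1 -0.24 0 0 -0.27;-0.98 1 -0.24 0 0 -0.27;-0.98 1 -0.24 0 0 -0.27;-0.98 1 -0.24 0 0 -0.27;-0.98 1 -0.24 0 0 -0.27;-0.98 1 -0.24 0 0 -0.27;-0.98 1 -0.24 0 0 -0.27;-0.98 1 -0.24 0 0 -0.27;-0.98 1 -0.24 0 0 -0.27' -1
python3 -c "
from h import *
delta([.43,-.185,.30],-107)"
```

```text
row [-1.0426  1.089  -0.2449] [ 0.     -0.     -0.2678] t 2.75
clock: 3.58
tool_pos: [0.4211, -0.224, 0.2977]
orientation: [-179.9, 0.0, -106.6]
force: [-0.1, 0.3, -0.5]
opening: 0.0878
gripper_force: 0.0
row [-0.1332  0.0088 -0.0075] [-0.0003  0.0001  0.0022] t 3.5833
```

```bash
python3 -m inch '-0.13 0.01 0 0 0 0;-0.13 0.01 0 0 0 0;-0.13 0.01 0 0 0 0' >/dev/null
python3 - <<'E'
from h import *
c=cam("wrist");save("wrist","w1.png")
print(np.round(-c[2].T@c[3],3),get_obs()["tool_pos"])
for t,z in {"gauge":0,"hook_seat":.104,"hook_nose":.076,"grip_tab":.128}.items():
    for r in landmark_of("wrist",t)[:2]: print(t,np.round(r["uv"],1),round(r["p"],2),np.round(atz("wrist",r["uv"],z,c)[:2],4))
im=cv2.cvtColor(snapshot("wrist"),cv2.COLOR_RGB2HSV)
m=cv2.inRange(im,(5,200,140),(18,255,255));n,l,s,ce=cv2.connectedComponentsWithStats(m)
for i in range(1,n):
    if s[i,4]>150:
        cs=cv2.findContours((l==i).astype(np.uint8),0,2)[0][0]
        P=np.array([atz("wrist",p[0],.145,c)[:2] for p in cs],np.float32);print(s[i],cv2.minAreaRect(P))
E
```

```text
[ 0.409 -0.261  0.456] [ 0.4295331  -0.18683506  0.29724406]
gauge [315.8 101.2] 0.73 [ 0.3165 -0.2413]
hook_seat [258.4 166.8] 0.97 [ 0.4252 -0.1882]
hook_seat [306.2 102.5] 0.59 [ 0.349  -0.2474]
hook_nose [268.2 168.1] 0.76 [ 0.4142 -0.177 ]
grip_tab [312.5 102. ] 0.86 [ 0.3462 -0.2469]
grip_tab [259. 178.] 0.74 [ 0.4272 -0.18  ]
```

View pics/w1.png

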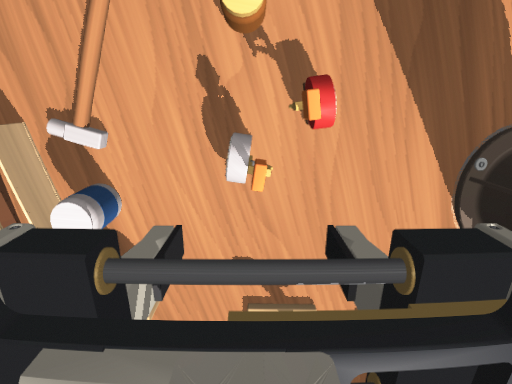

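The view shows the silver drum at (239,158), its orange tab at (260,176) and the nose tip at (270,171). I'll measure the tab outline.

Run:
```python
from h import *
c=cam("wrist");im=snapshot("wrist");h=cv2.cvtColor(im,cv2.COLOR_RGB2HSV)
print(h[176,260],h[165,262],h[185,257],h[200,260],h[105,314])
roi=im[150:200,244:280].astype(float)
for lo in((10,200,170),(8,190,150),(10,180,200)):
    m=cv2.inRange(h,lo,(20,255,255));m[:150]=0;m[200:]=0;m[:,:244]=0;m[:,280:]=0
    n,l,s,ce=cv2.connectedComponentsWithStats(m);i=1+np.argmax(s[1:,4])
    cs=max(cv2.findContours((l==i).astype(np.uint8),0,2)[0],key=len)
    P=np.array([atz("wrist",p[0],.145,c)[:2] for p in cs],np.float32);print(s[i],cv2.minAreaRect(P),[np.round(p,4).tolist() for p in cv2.boxPoints(cv2.minAreaRect(P))])
# predicted corners for gauge hypotheses
for psi in(155,160,163,166,170):
    a=np.radians(psi);ex=np.array([np.cos(a),np.sin(a),0]);ey=np.array([-ex[1],ex[0],0])
    o=np.array([.457,-.1925,0])
    q=[o+ex*x+ey*y+np.array([0,0,z]) for x,y,z in((.021,-.016,.145),(.021,.016,.145),(.035,-.016,.145),(.035,.016,.145),(-.014,-.03,.042+.03),(-.014,.03,.072),(.045,0,.076))]
    print(psi,np.round(proj("wrist",q,c)).astype(int).tolist())
cv2.imwrite("pics/w2.png",cv2.resize(im[115:215,200:300,::-1],None,fx=5,fy=5,interpolation=cv2.INTER_CUBIC))
```

```text
[ 17 163 255] [ 11 189 132] [ 17 162 255] [ 12 144 214] [ 18 159 255]Traceback (most recent call last):
  File "<stdin>", line 7, in <module>
    return _wrapfunc(a, 'argmax', axis=axis, out=out, **kwds)
    return bound(*args, **kwds)
ValueError: attempt to get argmax of an empty sequence
```

```bash
cat > tab.py <<'E'
from h import *
c=cam("wrist");im=snapshot("wrist");h=cv2.cvtColor(im,cv2.COLOR_RGB2HSV)
m=cv2.inRange(h,(13,150,240),(22,255,255));m[:150]=0;m[200:]=0;m[:,:244]=0;m[:,280:]=0
n,l,s,ce=cv2.connectedComponentsWithStats(m);i=1+np.argmax(s[1:,4])
cs=max(cv2.findContours((l==i).astype(np.uint8),0,2)[0],key=len)
P=np.array([atz("wrist",p[0],.145,c)[:2] for p in cs],np.float32);print(s[i],ce[i],cv2.minAreaRect(P),atz("wrist",ce[i],.145,c))
for psi in(155,160,163,166,170):
    a=np.radians(psi);ex=np.array([np.cos(a),np.sin(a),0]);ey=np.array([-ex[1],ex[0],0])
    o=np.append(atz("wrist",ce[i],.145,c)[:2],0)-.028*ex
    q=[o+ex*x+ey*y+np.array([0,0,z]) for x,y,z in((.021,-.016,.145),(.021,.016,.145),(.035,-.016,.145),(.035,.016,.145),(-.014,-.03,.062),(-.014,.03,.062),(.048,0,.076))]
    print(psi,np.round(proj("wrist",q,c)).astype(int).tolist())
cv2.imwrite("pics/w2.png",cv2.resize(im[115:215,200:300,::-1],None,fx=5,fy=5,interpolation=cv2.INTER_CUBIC))
E
python3 tab.py
```

```text
[252 168  15  27 289] [258.93079585 181.11072664] ((0.4259752929210663, -0.1837873011827469), (0.030122801661491394, 0.012573527172207832), 64.8023910522461) [ 0.42600046 -0.18393978  0.145     ]
155 [[251, 194], [255, 166], [263, 195], [267, 168], [226, 182], [231, 141], [273, 170]]
160 [[252, 194], [254, 167], [264, 195], [266, 168], [227, 185], [229, 143], [273, 169]]
163 [[253, 195], [253, 167], [265, 195], [265, 167], [229, 186], [228, 145], [273, 168]]
166 [[253, 195], [252, 167], [266, 194], [265, 167], [230, 188], [227, 146], [273, 168]]
170 [[254, 195], [251, 168], [267, 194], [264, 167], [231, 190], [225, 148], [273, 167]]
```

View pics/w2.png

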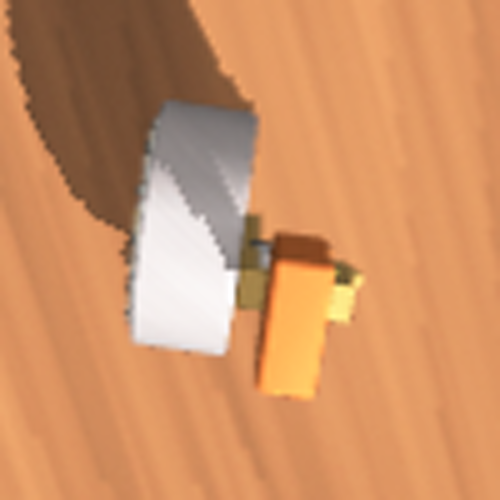

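The tab's top face gives centre (0.426, −0.184) and a gauge yaw of 155°. Its size is 30×12.6 mm plus a pixel, which fits 32×14. I'll descend with tool yaw −115°.

```bash
python3 -c "
from h import *
delta([.426,-.184,.117],-115)"
```

```text
row [-0.0121  0.0135  0.5992] [ 0.0001 -0.0001  0.046 ] t 4.2333
```

```bash
python3 -m inch '-0.012 0.0135 0 0 0 0.046;-0.012 0.0135 0.1 0 0 0.046;-0.012 0.0135 0.2 0 0 0.046;-0.012 0.0135 0.3 0 0 0.046;-0.012 0.0135 0.4 0 0 0.046;-0.012 0.0135 0.5 0 0 0.046;-0.012 0.0135 0.57 0 0 0.046;-0.012 0.0135 0.6 0 0 0.046;-0.012 0.0135 0.6 0 0 0.046;-0.012 0.0135 0.6 0 0 0.046' -1
python3 -c "
from h import *
delta([.426,-.184,.117],-115)
save('wrist','w3.png')"
```

```text
clock: 5.07
tool_pos: [0.4268, -0.1836, 0.1175]
orientation: [180.0, -0.0, -114.9]
force: [0.2, -0.4, 1.3]
opening: 0.0871
gripper_force: 0.0
row [0.0024 0.0017 0.0015] [ 0.     -0.0002  0.0006] t 5.0667
```

View pics/w3.png

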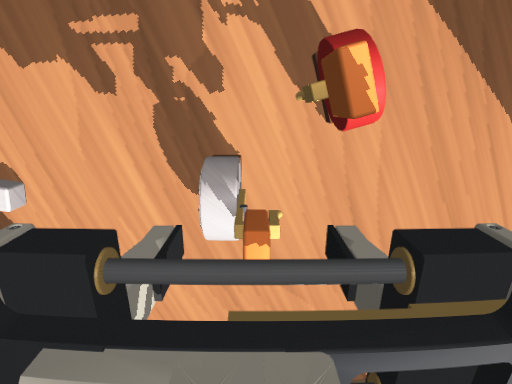

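The tab sits at column 257, centred between the fingers at 183 and 327, and the drum edges are square to them. I'll close and then lift.

```bash
python3 -m inch '0 0 0 0 0 0;0 0 0 0 0 0;0 0 0 0 0 0;0 0 0 0 0 0;0 0 0 0 0 0;0 0 0 0 0 0;0 0 0 0 0 0;0 0 0 0 0 0' 1; python3 -m inch '0 0 0 0 0 0;0 0 0 0 0 0;0 0 0 0 0 0;0 0 -0.05 0 0 0;0 0 -0.12 0 0 0;0 0 -0.2 0 0 0;0 0 -0.3 0 0 0;0 0 -0.4 0 0 0;0 0 -0.5 0 0 0;0 0 -0.5 0 0 0'
python3 - <<'E'
from h import *
o=get_obs();print(o["moment"])
K={n:cam(n) for n in("scene","top","wrist")}
for n in K:
  snapshot(n)
  for t,z in {"stand":0,"eye_foot":.018,"eye_line":.155}.items():
    for r in landmark_of(n,t)[:2]: print(n,t,np.round(r["uv"]),round(r["p"],2),np.round(atz(n,r["uv"],z,K[n])[:2],4))
delta([.485,.15,.35],-107)
E
```

```text
clock: 5.78
tool_pos: [0.4264, -0.1831, 0.117]
orientation: [180.0, -0.0, -114.9]
force: [0.5, -0.2, 0.4]
opening: 0.0397
gripper_force: 0.0
clock: 6.62
tool_pos: [0.4288, -0.1838, 0.2726]
orientation: [-179.5, 0.1, -114.8]
force: [2.0, 0.2, -1.7]
opening: 0.0136
gripper_force: 30.0
[ 0.10914483 -0.29139038 -0.04309906]
scene stand [264. 145.] 0.96 [0.2596 0.2321]
scene stand [281. 192.] 0.75 [0.4879 0.1405]
scene eye_foot [266. 143.] 0.96 [0.2714 0.2328]
scene eye_foot [279. 187.] 0.59 [0.4771 0.1423]
scene eye_line [264. 116.] 0.88 [0.2654 0.2251]
scene eye_line [284. 161.] 0.76 [0.4841 0.1479]
top stand [218. 198.] 0.73 [0.4877 0.1454]
top stand [190. 266.] 0.64 [0.2559 0.2423]
top eye_foot [215. 200.] 0.98 [0.4801 0.1544]
top eye_foot [192. 262.] 0.7 [0.2712 0.2344]
top eye_line [188. 263.] 0.74 [0.266 0.228]
top eye_line [212. 192.] 0.66 [0.4874 0.1537]
wrist eye_line [224. 182.] 0.26 [ 0.4563 -0.2009]
row [-1.0894  0.29   -0.2782] [ 0.0002 -0.0001 -0.0438] t 7.2167
```

```bash
python3 -m inch '0 0 -0.1 0 0 0;0 0 -0.2 0 0 0;-0.1 0.02 -0.26 0 0 -0.01;-0.22 0.05 -0.26 0 0 -0.02;-0.34 0.08 -0.26 0 0 -0.03;-0.46 0.11 -0.26 0 0 -0.044;-0.58 0.14 -0.26 0 0 -0.044;-0.7 0.17 -0.26 0 0 -0.044;-0.82 0.2 -0.26 0 0 -0.044;-0.9 0.22 -0.26 0 0 -0.044'
python3 -c "
from h import *
delta([.525,.284,.35],-107)"
```

```text
clock: 8.05
tool_pos: [0.4804, 0.0926, 0.3448]
orientation: [-180.0, 0.0, -106.9]
force: [0.6, -0.1, -2.9]
opening: 0.0141
gripper_force: 30.0
row [-0.6538  0.043  -0.0169] [-0.      0.0002  0.0006] t 8.05
```

```bash
python3 -m inch '-0.1 0 -0.01 0 0 0;-0.22 0.01 -0.01 0 0 0;-0.34 0.02 -0.01 0 0 0;-0.46 0.03 -0.01 0 0 0;-0.56 0.04 -0.01 0 0 0;-0.62 0.04 -0.01 0 0 0;-0.64 0.04 -0.01 0 0 0;-0.64 0.04 -0.01 0 0 0;-0.64 0.04 -0.01 0 0 0'
python3 - <<'E'
from h import *
c=cam("wrist");print(np.round(-c[2].T@c[3],3));save("wrist","w4.png",(100,0,300,225),2.6)
for t,z in {"stand":0,"eye_foot":.018,"eye_line":.155,"grip_tab":.36,"hook_nose":.3}.items():
    for r in landmark_of("wrist",t)[:2]: print(t,np.round(r["uv"],1),round(r["p"],2),np.round(atz("wrist",r["uv"],z,c)[:2],4))
E
```

```text
clock: 8.8
tool_pos: [0.5245, 0.2765, 0.3475]
orientation: [180.0, -0.1, -106.9]
force: [-0.1, -0.1, -2.7]
opening: 0.0135
gripper_force: 30.0
[0.503 0.202 0.506]
stand [258.2  74.7] 0.89 [0.4817 0.1547]
stand [390.5  82.5] 0.73 [0.2681 0.2294]
eye_foot [254.8  69.9] 0.97 [0.4856 0.1478]
eye_foot [397.5  80.8] 0.76 [0.2645 0.2289]
eye_line [446.1  76.5] 0.96 [0.2716 0.2321]
eye_line [257.5  56.5] 0.56 [0.4833 0.1499]
grip_tab [253.3 238.1] 0.6 [0.5244 0.2702]
hook_nose [274.5 202.9] 0.84 [0.5089 0.2745]
```

View pics/w4.png

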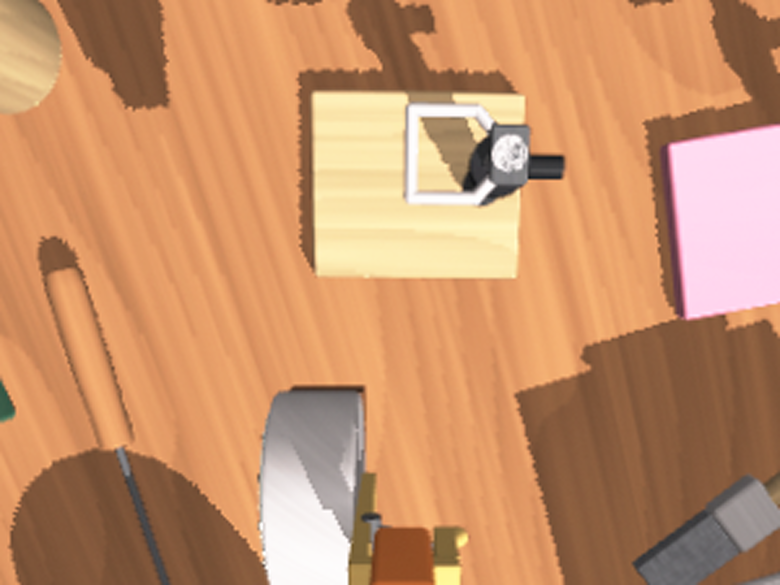

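The wooden stand is at crop (415,185), with its eye's front bar at crop x≈411, y 105–202, which is raw (258, 40–78). The board is square to the image, so the stand's yaw is close to 163°. I'll fit it precisely.

Run:
```python
from h import *
c=cam("wrist");im=snapshot("wrist")
hsv=cv2.cvtColor(im,cv2.COLOR_RGB2HSV)
raw=lambda u,v:(100+(u+.5)/2.6-.5,(v+.5)/2.6-.5)
C=[atz("wrist",raw(*p),.018,c)[:2] for p in((312,92),(525,95),(518,278),(315,277))]
C=np.array(C);print(np.round(C,4))
for i in range(4):
    d=C[(i+1)%4]-C[i];print(round(np.linalg.norm(d),4),np.degrees(np.arctan2(d[1],d[0])).round(1))
# sub-pixel bar: bright columns
g=im.astype(float).min(2)
P=[]
for v in range(44,75,2):
    w=np.clip(g[v,250:268]-185,0,None); P.append(((w*np.arange(250,268)).sum()/max(w.sum(),1),v))
P=np.array(P);print(P[:,0].round(1))
u=np.median(P[:,0])
for z in(.135,.155,.175):
    e=[atz("wrist",(x,y),z,c)[:2] for x,y in((u,raw(0,104)[1]),(u,raw(0,203)[1]))]
    d=e[0]-e[1];print(z,np.round((e[0]+e[1])/2,4),np.linalg.norm(d).round(4),"stand x yaw",(np.degrees(np.arctan2(d[1],d[0]))+90 )%360)
o=get_obs();print(o["tool_pos"],o["orientation"])
```

```text
[[0.5235 0.0815]
 [0.4008 0.1205]
 [0.4327 0.2237]
 [0.5563 0.1855]]
0.1287 162.4
0.108 72.8
0.1294 -17.2
0.109 -107.5
[261.9 258.6 258.6 258.6 258.6 258.6 258.6 258.5 258.5 258.5 258.5 258.5
 258.5 258.5 258.5 259.9]
0.135 [0.482  0.1497] 0.0436 stand x yaw 343.2242017052321
0.155 [0.4831 0.1524] 0.0413 stand x yaw 343.2242017052321
0.175 [0.4843 0.1552] 0.0389 stand x yaw 343.224201705232
[0.5246674  0.27609465 0.34844726] [-1.79980040e+02  3.97955419e-02 -1.07002372e+02]
```

Run:
```python
from h import *
c=cam("wrist");im=snapshot("wrist");o=get_obs()
R0=R.from_euler("xyz",o["orientation"],degrees=True).as_matrix();p=o["tool_pos"]
ex=R0[:,1];ex=ex if ex[0]<0 else -ex; ey=np.cross([0,0,1],ex)
W=lambda x,y,z:p+ex*(x-.028)+ey*y+np.array([0,0,z-.117])
for nm,q in dict(tabL=W(.021,-.016,.14),tabR=W(.035,-.016,.14),tabLt=W(.021,.016,.14),tabRt=W(.035,.016,.14),noseOut=W(.048,-.005,.076),drumBack_top=W(.014,-.0,.078),drumFront=W(-.014,0,.078),drumBackSide=W(.014,.036,.042),tabL2=W(.021,-.016,.112),tabL3=W(.021,.016,.112),tabR3=W(.035,.016,.112)).items(): print(nm,proj("wrist",q,c).round(1))
g=im[150:235,195:290,::-1];cv2.imwrite("pics/w5.png",cv2.resize(g,None,fx=7,fy=7,interpolation=cv2.INTER_CUBIC))
print(ex, ex@p)
```

```text
tabL [[243.9 282.6]]
tabR [[269.  282.6]]
tabLt [[243.2 230. ]]
tabRt [[270.1 230. ]]
noseOut [[282.3 220. ]]
drumBack_top [[237.1 214.8]]
drumFront [[199.7 214.8]]
drumBackSide [[238.9 158.3]]
tabL2 [[245.3 257.1]]
tabL3 [[244.9 210.9]]
tabR3 [[267.7 210.9]]
[-9.56334135e-01  2.92275437e-01 -3.01846374e-04] -0.42113491970421274
```

View pics/w5.png

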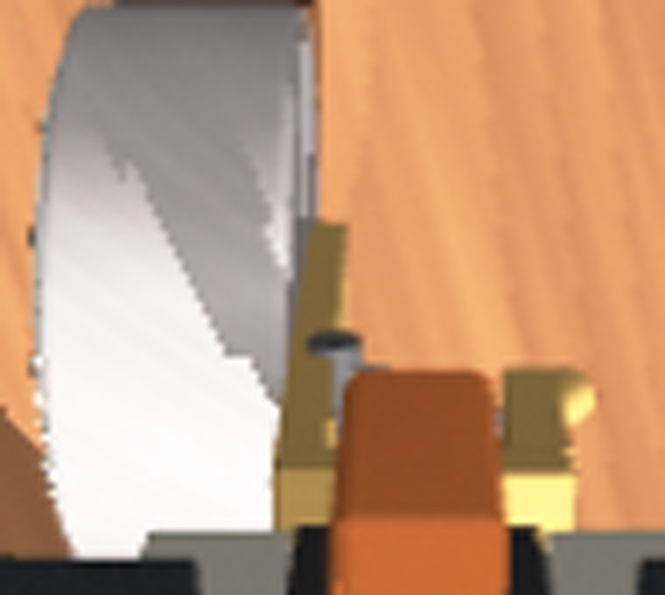

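In this view the tab is at raw columns 245–265, the nose tip is at (280,207) and the pads are centred at column 255. Gripper and tab agree with each other, but the camera reads about 0.7 mm to the left, so I'll correct the bar position for that. Next I'll hover over the eye.

```bash
python3 -c "
from h import *
delta([.4832,.153,.24],-107.2)"
```

```text
row [0.4336 0.0123 0.3609] [-0.0001  0.0002  0.0011] t 9.2
```

```bash
python3 -m inch '0.1 0.003 0 0 0 0;0.22 0.006 0 0 0 0;0.34 0.012 0 0 0 0.001;0.41 0.012 0 0 0 0.001;0.434 0.012 0 0 0 0.001;0.434 0.012 0.09 0 0 0.001;0.434 0.012 0.19 0 0 0.001;0.434 0.012 0.29 0 0 0.001;0.434 0.012 0.35 0 0 0.001;0.434 0.012 0.36 0 0 0.001'
python3 - <<'E'
from h import *
c=cam("wrist");im=snapshot("wrist");o=get_obs();p=o["tool_pos"];print(p,o["orientation"],o["force"])
v=im[120:260,175:345,::-1];s=snapshot("scene")[110:220,220:340,::-1]
v=cv2.resize(v,(680,560),interpolation=cv2.INTER_CUBIC)
cv2.imwrite("pics/w6.png",v);cv2.imwrite("pics/s6.png",cv2.resize(s,(720,660),interpolation=cv2.INTER_CUBIC)[:600])
for n in("wrist","scene","top"):
    if n=="top": snapshot(n)
    cc=cam(n)
    for t in("hook_seat","hook_nose","grip_tab","gauge"):
        print(n,t,[(np.round(r["uv"]).tolist(),round(r["p"],2)) for r in landmark_of(n,t)[:2]])
ex=np.array([-.9553,.2957,0]);ey=np.array([-.2957,-.9553,0])
for n in("wrist","scene","top"):
    W=lambda x,y,z:p+ex*(x-.028)+ey*y+np.array([0,0,z-.117])
    print(n,proj(n,[W(.028,0,.104),W(.044,0,.076),W(.028,0,.128),W(0,0,0)]).round().tolist())
    for z in(.135,.155,.175): print(z,proj(n,[(-.4153)*ex+(-.287+d)*ey+np.array([0,0,z]) for d in(-.019,.019)]).round().tolist())
E
```

```text
clock: 10.03
tool_pos: [0.4816, 0.1524, 0.2364]
orientation: [179.8, -0.2, -107.2]
force: [-0.2, -0.3, -3.5]
opening: 0.0138
gripper_force: 30.0
[0.48244574 0.15278783 0.23802833] [ 1.79864529e+02 -1.69047227e-01 -1.07153661e+02] [-0.53664095  0.42159198 -2.50281867]
wrist hook_seat [([256.0, 220.0], 0.68)]
wrist hook_nose [([274.0, 208.0], 0.95)]
wrist grip_tab [([253.0, 237.0], 0.8)]
wrist gauge [([226.0, 180.0], 0.94), ([254.0, 239.0], 0.51)]
scene hook_seat [([164.0, 198.0], 0.94), ([284.0, 149.0], 0.74)]
scene hook_nose [([165.0, 209.0], 0.85), ([281.0, 148.0], 0.79)]
scene grip_tab [([286.0, 142.0], 0.74), ([161.0, 194.0], 0.6)]
scene gauge [([163.0, 211.0], 0.78), ([287.0, 174.0], 0.65)]
top hook_seat [([338.0, 234.0], 0.62), ([211.0, 187.0], 0.39)]
top hook_nose [([336.0, 231.0], 0.67)]
top grip_tab [([338.0, 235.0], 0.53)]
top gauge [([215.0, 184.0], 0.59), ([331.0, 244.0], 0.52)]
wrist [[257.0, 227.0], [278.0, 212.0], [257.0, 244.0], [228.0, 185.0]]
0.135 [[256.0, 206.0], [257.0, 168.0]]
0.155 [[257.0, 213.0], [257.0, 173.0]]
0.175 [[257.0, 222.0], [257.0, 178.0]]
scene [[286.0, 145.0], [284.0, 148.0], [286.0, 140.0], [287.0, 173.0]]
0.135 [[289.0, 163.0], [279.0, 165.0]]
0.155 [[290.0, 159.0], [279.0, 161.0]]
0.175 [[290.0, 155.0], [279.0, 157.0]]
top [[210.0, 190.0], [210.0, 197.0], [209.0, 189.0], [216.0, 187.0]]
0.135 [[208.0, 193.0], [219.0, 196.0]]
0.155 [[207.0, 192.0], [219.0, 196.0]]
0.175 [[206.0, 191.0], [218.0, 195.0]]
```

View pics/w6.png

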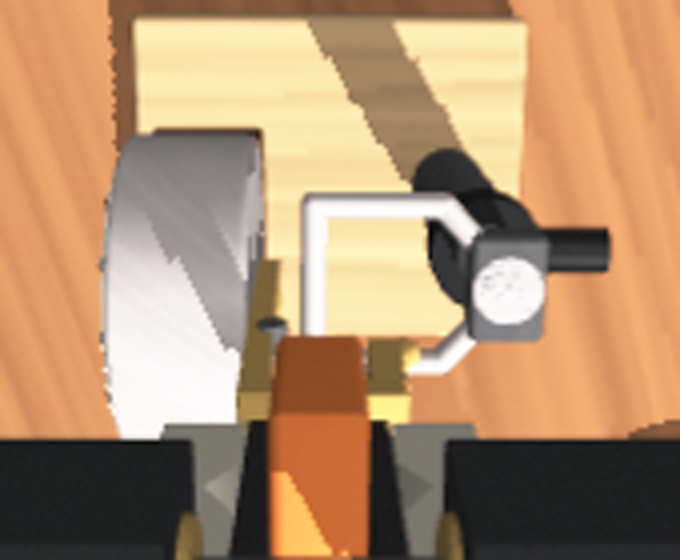

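The view shows the front bar at crop column 315 (raw 253.8) under the tab, with the eye's rails at raw rows 169 and 213. The nose at crop (390,360) is inside the eye. The arm was still settling, so I'll re-measure the bar against the tab.

```bash
python3 -m inch '0 0 0 0 0 0;0 0 0 0 0 0;0 0 0 0 0 0' | head -3
cat > bar.py <<'E'
from h import *
o=get_obs();c=cam("wrist");im=snapshot("wrist").astype(float);p=o["tool_pos"];print(o["orientation"])
g=im.min(2);ex=np.array([-.9553,.2957,0]);ey=np.array([-.2957,-.9553,0])
out=[]
for v in range(178,200,2):
    w=g[v,246:264];w=np.clip(w-200,0,None);out.append((w*np.arange(246,264)).sum()/max(w.sum(),1e-9))
print("bar cols",np.round(out,1));u=np.median(out)
for z in(.135,.145,.155,.165):
    X=atz("wrist",(u,190),z,c);print(z,"bar-TCP ex",round((X-p)@ex,4))
# tab edges on dark face: hue
h=cv2.cvtColor(im.astype(np.uint8),cv2.COLOR_RGB2HSV)
for v in(210,215,220,228):
    r=im[v,235:280];d=np.where((r[:,0]>1.8*r[:,2])&(r[:,0]>100)&(r[:,1]<.62*r[:,0]))[0]+235;print(v,d.min(),d.max(),end=" ")
for z,hh in((.111,204),(.128,215),(.145,224)):
    print("tab c at col255 ->",round((atz("wrist",(255,hh),p[2]+z-.117,c)-p)@ex,4))
E
python3 bar.py
```

```text
clock: 11.03
tool_pos: [0.4832, 0.1533, 0.2399]
orientation: [180.0, -0.0, -107.1]
[ 1.79997806e+02 -3.20856198e-03 -1.07140720e+02]
bar cols [255.8 255.9 255.8 255.7 255.8 255.8 255.6 255.6 255.6 255.6 255.6]
0.135 bar-TCP ex 0.0002
0.145 bar-TCP ex 0.0002
0.155 bar-TCP ex 0.0001
0.165 bar-TCP ex 0.0
210 244 264 215 243 266 220 243 265 228 242 267 tab c at col255 -> -0.0008
tab c at col255 -> -0.0008
tab c at col255 -> -0.0009
```

The bar lies at x ≈ 29 mm of the gauge, within the 27–31 window. I'll shift 2 mm to centre the hook and descend by touch.

```bash
python3 -m inch '-0.007 0 0.02 0 0 0;-0.007 0 0.04 0 0 0;-0.007 0 0.06 0 0 0;-0.007 0 0.07 0 0 0;-0.007 0 0.08 0 0 0;-0.007 0 0.09 0 0 0;-0.007 0 0.1 0 0 0;-0.007 0 0.1 0 0 0'; python3 -m inch '0 0 0.007 0 0 0;0 0 0.014 0 0 0;0 0 0.02 0 0 0;0 0 0.02 0 0 0'; python3 -m inch '0 0 0.007 0 0 0;0 0 0.014 0 0 0;0 0 0.02 0 0 0;0 0 0.02 0 0 0'
```

```text
clock: 11.75
tool_pos: [0.4836, 0.1552, 0.2093]
orientation: [180.0, -0.0, -107.2]
force: [-0.7, 0.0, -3.2]
opening: 0.0139
gripper_force: 30.0
clock: 12.08
tool_pos: [0.4837, 0.1552, 0.2036]
orientation: [180.0, -0.0, -107.1]
force: [-0.5, -0.3, -2.1]
opening: 0.0132
gripper_force: 30.0
clock: 12.42
tool_pos: [0.4836, 0.1552, 0.1975]
orientation: [180.0, -0.0, -107.1]
force: [-0.2, -1.0, -2.6]
opening: 0.0136
gripper_force: 30.0
```

```bash
for i in 1; do python3 -m inch '0 0 0.007 0 0 0;0 0 0.014 0 0 0;0 0 0.02 0 0 0;0 0 0.02 0 0 0'; python3 -m inch '0 0 0.007 0 0 0;0 0 0.014 0 0 0;0 0 0.014 0 0 0'; python3 -m inch '0 0 0.007 0 0 0;0 0 0.014 0 0 0;0 0 0.014 0 0 0'; done | egrep 'force:|tool'; python3 -c "
from h import *
o=get_obs();print(o['force'],o['moment'])"
```

```text
tool_pos: [0.4836, 0.1552, 0.1914]
force: [-0.6, 0.0, -3.3]
gripper_force: 30.0
tool_pos: [0.4843, 0.1554, 0.1879]
force: [1.5, -0.9, 0.1]
gripper_force: 30.0
tool_pos: [0.485, 0.1555, 0.184]
force: [4.8, -0.3, -0.2]
gripper_force: 30.0
[ 4.78509435 -0.32999784 -0.15804163] [-0.73707058 -2.12371745 -0.01322994]
```

Contact at TCP z ≈ 0.189 with the sideways push the gate should give, which puts the bar at about 0.150. I'll continue in small steps with a slight sideways correction.

```bash
python3 -m inch '0 0.004 0.007 0 0 0;0 0.004 0.014 0 0 0;0 0.004 0.014 0 0 0' | egrep 'force:|tool'; python3 -m inch '0 0 0.007 0 0 0;0 0 0.014 0 0 0;0 0 0.014 0 0 0'| egrep 'force:|tool'
```

```text
tool_pos: [0.4843, 0.156, 0.1801]
force: [8.0, -2.3, -1.2]
gripper_force: 30.1
tool_pos: [0.4844, 0.1561, 0.1758]
force: [8.7, -1.1, -1.2]
gripper_force: 30.0
```

```bash
python3 -m inch '0 0.002 0.007 0 0 0;0 0.002 0.01 0 0 0;0 0.002 0.01 0 0 0'| egrep 'force:|tool'
```

```text
tool_pos: [0.4839, 0.1563, 0.1729]
force: [8.9, -1.7, -2.1]
gripper_force: 30.0
```

```bash
python3 -m inch '0 0 0.005 0 0 0;0 0 0.01 0 0 0;0 0 0.01 0 0 0'| egrep 'force:|tool';  python3 -m inch '0 0 0.005 0 0 0;0 0 0.007 0 0 0;0 0 0.007 0 0 0'| egrep 'force:|tool'
```

```text
tool_pos: [0.4834, 0.1561, 0.1692]
force: [7.9, -2.4, -4.6]
gripper_force: 30.0
tool_pos: [0.4813, 0.1556, 0.1664]
force: [0.5, 0.7, -2.4]
gripper_force: 30.0
```

The sideways force dropped from 8 N to 0, so the gate has snapped behind the bar. I'll lower until the crown bears, then verify with a small pull up.

```bash
python3 -m inch '0 0 0.004 0 0 0;0 0 0.007 0 0 0;0 0 0.007 0 0 0'| egrep 'force:|tool';  python3 -m inch '0 0 0.003 0 0 0;0 0 0.005 0 0 0;0 0 0.005 0 0 0'| egrep 'force:|tool'
```

```text
tool_pos: [0.4816, 0.1556, 0.1659]
force: [-5.2, 0.0, 11.2]
gripper_force: 30.0
tool_pos: [0.4818, 0.1557, 0.1657]
force: [-9.7, -1.4, 20.5]
gripper_force: 30.1
```

The crown bears on the bar at TCP 0.166. I'll relieve the load, then tilt the gauge about the bar to its natural hang before releasing so it doesn't swing.

```bash
python3 -m inch '0 0 -0.006 0 0 0;0 0 -0.01 0 0 0;0 0 -0.01 0 0 0'| egrep 'force:|tool';  python3 -m inch '0 -0.003 0 -0.018 0 0;0 -0.006 0.001 -0.036 0 0;0 -0.009 0.001 -0.055 0 0;0 -0.009 0.001 -0.055 0 0;0 -0.009 0.001 -0.055 0 0'| egrep 'force:|tool|ori'
```

```text
tool_pos: [0.4819, 0.1559, 0.1663]
force: [-0.1, -0.0, -1.8]
gripper_force: 30.0
tool_pos: [0.4864, 0.155, 0.166]
orientation: [170.2, 0.0, -107.2]
force: [2.9, 0.5, 1.4]
gripper_force: 30.0
```

```bash
python3 -m inch '0 -0.004 0 -0.018 0 0;0 -0.008 0.001 -0.036 0 0;0 -0.01 0.001 -0.05 0 0;0 -0.01 0.001 -0.05 0 0;0 -0.01 0.001 -0.05 0 0'| egrep 'force:|tool|ori'
python3 - <<'E'
from h import *
a=snapshot("wrist")[120:260,175:345,::-1];b=snapshot("scene")[110:220,220:350,::-1]
cv2.imwrite("pics/x.png",np.hstack([cv2.resize(a,(400,330),interpolation=2),cv2.resize(b,(390,330),interpolation=2)]))
E
```

```text
tool_pos: [0.4888, 0.1539, 0.1656]
orientation: [161.3, -0.0, -107.2]
force: [3.6, -2.5, 4.2]
gripper_force: 30.0
```

View pics/x.png

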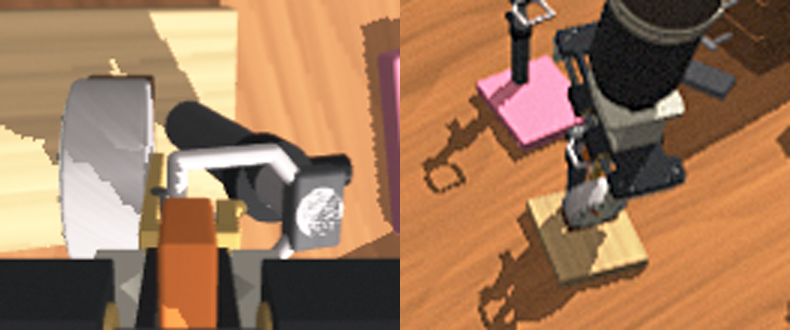

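The bar sits between the shank and the nose in the left picture, at crop (175,170), with low forces. I'll release and back out along the tool axis.

```bash
python3 -m inch '0 0 0 0 0 0;0 0 0 0 0 0;0 0 0 0 0 0;0 0 0 0 0 0;0 0 0 0 0 0;0 0 0 0 0 0' 0| egrep 'force:|tool|open'; python3 -m inch '0 0 -0.02 0 0 0;0 0 -0.05 0 0 0;0 0 -0.1 0 0 0;0 0 -0.15 0 0 0;0 0 -0.2 0 0 0;0 0 -0.27 0 0 0;0 0 -0.34 0 0 0;0 0 -0.4 0 0 0;0 0 -0.4 0 0 0'
python3 - <<'E'
from h import *
K={n:cam(n) for n in("wrist","scene","top")}
for n in K:
    snapshot(n)
    for t in("hook_seat","grip_tab","gauge"):
        print(n,t,[(np.round(r["uv"]).tolist(),round(r["p"],2)) for r in landmark_of(n,t)[:2]])
ex=np.array([-.9553,.2957,0]);ey=np.array([-.2957,-.9553,0]);B=-.4155*ex-.287*ey+[0,0,.15]
a=np.radians(20);
W=lambda x,z:B+ex*((x-.029)*np.cos(a)-(z-.101)*np.sin(a))+np.array([0,0,(x-.029)*np.sin(a)+(z-.101)*np.cos(a)])
for n in K: print(n,"expect",proj(n,[W(.028,.104),W(.028,.128),W(0,0)],K[n]).round().tolist())
E
```

```text
tool_pos: [0.4873, 0.1542, 0.1653]
force: [-0.5, 0.2, -0.4]
opening: 0.0429
gripper_force: 0.0
clock: 17.43
tool_pos: [0.5272, 0.1423, 0.2832]
orientation: [161.4, 0.2, -107.2]
force: [-0.4, 0.6, 0.5]
opening: 0.044
gripper_force: 0.0
wrist hook_seat [([255.0, 175.0], 0.87)]
wrist grip_tab [([254.0, 186.0], 0.9), ([226.0, 152.0], 0.28)]
wrist gauge [([234.0, 157.0], 0.78)]
scene hook_seat [([163.0, 197.0], 0.78), ([281.0, 163.0], 0.69)]
scene grip_tab [([160.0, 194.0], 0.76), ([287.0, 160.0], 0.71)]
scene gauge [([165.0, 214.0], 0.86), ([285.0, 182.0], 0.61)]
top hook_seat [([338.0, 235.0], 0.66), ([212.0, 194.0], 0.55)]
top grip_tab [([338.0, 235.0], 0.61), ([213.0, 191.0], 0.59)]
top gauge [([332.0, 246.0], 0.68), ([213.0, 200.0], 0.51)]
wrist expect [[255.0, 176.0], [255.0, 182.0], [237.0, 159.0]]
scene expect [[284.0, 161.0], [286.0, 158.0], [282.0, 180.0]]
top expect [[213.0, 193.0], [213.0, 190.0], [215.0, 200.0]]
```

All three cameras match the pose expected for a gauge hanging at about 20°. I'll let it settle, recheck and hand in.

```bash
for i in 1 2; do python3 -m inch '0 0 0 0 0 0;0 0 0 0 0 0;0 0 0 0 0 0;0 0 0 0 0 0;0 0 0 0 0 0;0 0 0 0 0 0;0 0 0 0 0 0;0 0 0 0 0 0;0 0 0 0 0 0;0 0 0 0 0 0'|head -1;done
python3 - <<'E'
from h import *
snapshot("wrist")
g=[landmark_of("wrist",t)[0] for t in("hook_seat","grip_tab","gauge")];print([(np.round(r["uv"]).tolist(),r["p"]) for r in g])
print(close_job())
E
```

```text
clock: 18.87
clock: 19.7
[([256.0, 179.0], 0.95), ([252.0, 188.0], 0.75), ([230.0, 162.0], 0.68)]
the job is handed in; nothing more can be done
None
```

The silver thermometer is hanging by its snap hook on the wooden stand's eye. The sideways force fell from 8 N to about 0 as the gate snapped shut behind the bar, the stand saw about 20 N at most, and the robot was clear when I handed the job in at about 20 s.

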